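# Proof pull on the bench spring gauge

## Task

Take the proof reading on the bench spring gauge: first push the red tell-tale rider all the way home against the slide's brass index arm, then pull the sprung slide out by its black handle until the arm's front edge stands in the yellow band, and hold it there for a good second. Then ease the slide fully home without letting it snap back, so that the red rider stays behind with its edge in the yellow band; leave the other things on the table where they are.

Things in the scene. Friction and masses are not known exactly. Their poses are not given: they have to be found in the camera images.
- gauge: Grey base plate of the spring gauge, fixed: 340 (x) by 200 (y, -65 to +135) by 12 mm. Origin at table height under the slide's axis, z up; the slide is pulled out along its -x. Aluminium spring housing 66 mm wide, 64 high, at x = +50 to +180, y = 0. Slide bar along y = 0, white scale with black 10 mm ticks along y = +29 to +65, rider rail along y = +90.
- slide (a joint): How far the sprung slide is pulled out of the housing, m: 0 home (against its stop), at most 0.100. A spring always draws it home (3 N at 0, 9 N at 0.1).
- handle (a point): Grip point of the slide's black upright handle plate, on its centre plane 22 mm below its top. The plate is 14 mm thick along the gauge's x, 60 mm wide along its y and reaches from 32 to 92 mm above the table; pinch it from above, front and back. The slide bar below it has its top at 32 mm. Moves with the slide.
- index (a point): The reading edge of the slide: front (gauge -x side) edge of the brass index arm where it crosses the scale. The arm is 8 mm thick along x, its top 30 mm above the table, and reaches sideways from the slide over the scale (y = +12 to +102) behind the rider; the front edge is 45 mm behind the handle's centre plane.
- rider (a joint): How far the red tell-tale rider stands out along its rail, m, on the same scale as the slide: 0 fully home, at most 0.120. It stays where it is left (1.2 N of friction). The index arm pushes it out in front of itself when the slide's value reaches the rider's value, but does not draw it back.
- rider_tab (a point): Grip point of the rider's red upright tab, 18 mm below its top. The tab is 12 mm thick along the gauge's x, 30 mm wide along its y, and reaches from 36 to 80 mm above the table, on a red block 24 mm (x) by 36 mm (y). Moves with the rider; 12 mm in front (-x) of rider_edge.
- rider_edge (a point): The reading edge of the rider: the rear (gauge +x side) edge of its red block and of the red pointer over the scale; this face touches the index arm's front edge.
- mark: The yellow band, a flat clip fixed across the white scale at a place that differs each time: 8 mm wide along the gauge's x, 34 mm along y, 2 mm thick. Origin at the centre of its underside, axes parallel to the gauge's. The slide's index stands over its centre at a slide value of 45 to 85 mm.
- dome_lens: Loose glass dome lens, 72 mm in diameter, 34 mm high; origin at the centre of its underside. Bystander.
- snuff_box: Loose pewter snuff box, 87 by 62 by 32 mm; origin at the centre of its underside. Bystander.
- gauge_plate: Loose flat steel plate with graded holes, 130 by 50 by 6 mm; origin at the centre of its underside. Bystander.
- balance: Brass two-pan balance on a dark wooden foot, fixed, 110 mm (x) by 256 mm over the pans (y), 150 mm high; origin at the centre of its underside. Bystander.

How it is judged:
By the outcome, as a careful person would: the job done as asked, in the order asked, and still so for the second after the job is handed in, with the robot touching nothing.
It also fails if it takes over 64 s, if anything falls off the work surface, if the arm or the gripper's body presses on something with over 40 N, if the wrist force passes 120 N, or if a joint passes its speed limit or range.

## Robot

A 6-joint arm with a two-finger parallel gripper is mounted at the origin on the work surface. World frame = base frame: x ahead of the robot, y to its left, z up, the work surface at z = 0. Lengths are in m, angles in rad, forces in N, time in s.
With the tool pointing down it reaches from about 0.35 to 0.775 m from the base axis. Payload 7.3 kg.
Tool frame: the origin (TCP) lies on the front face of the gripper's body, between the roots of the fingers; the fingertips stand 66 mm ahead of it and the grasp point (between the pads) lies 47 mm ahead of it; z points along the fingers, y is the line along which they close (so a half turn about z gives the same grasp; the last joint's range is limited). The gripper opens to 92 mm and grips with 3 to 60 N. Pads are 19 mm wide; open, the fingers measure 130 mm over their backs; the gripper's body (75 mm by 190 mm) begins 47 mm behind the grasp point.
Start: joints at [1.166, 0.342, 1.524, -0, 1.275, -0.146], TCP at [0.134, 0.508, 0.292] pointing down, gripper open.
Joint ranges: [-2.53, 2.53], [-0.77, 2.02], [0.04, 2.7], [-1, 4.14], [0.28, 2.66], [-3.11, 3.11]. Speed limits (rad/s): [2.57, 2.57, 3.14, 3.14, 3.14, 3.14].

## Interface

Orientations are given as a 3x3 rotation matrix whose columns are the frame's x, y, z axes.
In Python, from bench import ctrl gives the robot as it stands.
- The arm moves only by the tool drive_tool, never from a script. Its argument "deltas" is a list of rows, each a list of 6 numbers: the shift along the tool's x, y, z in units of 120 mm (1.0 is 120 mm), then the turn, a rotation vector about the tool's x, y, z in units of 4 degrees (1.0 is 4 degrees). In form: [[tx, ty, tz, ax, ay, az], ...]. A call has 1 to 8 rows; each row shifts and turns the commanded pose from where the row before left it, along the tool's axes as they then stand; what a row does not reach is not made up. A row lasts 1/12 s, in which the tool goes at most 41.7 mm and 7.16 degrees, less where a joint would pass 70% of its speed; a pose out of reach is approached as far as the arm can. A call with a number of a shift or a turn outside -1 to 1 is refused whole. A call with a gripper value outside its range is refused whole. "gripper" is the opening, from -1 (shut) to 1 (fully open), set as the call begins (left out, the last holds). The fingers move at their own pace and stop on an object; the grip force is fixed at half the most. Time passes only in rows, so rows that do not move let the fingers close. It gives the time, the measured TCP pose, the force, the opening and the grip force at its end, in the units of the state.
- ctrl.get_obs(): the state, without advancing time (a new reading comes with each control period).
- ctrl.camera(name): name is "side" or "top"; returns the picture (400x640x3 uint8, red, green, blue); there is no depth.
- ctrl.get_calibration(name): a dict with "fx", "fy", "cx", "cy" (pixels), "R" (3x3) and "t" (3): a world point X has camera coordinates R X + t. Camera axes: x right, y down, z forward; pixel columns grow to the right and rows downward; lengths in m; the calibration is good to about 2 mm. A picture is of the moment at which its call begins. get_calibration takes no time and is no camera call.
- ctrl.close_job(): hands the job in; it is judged then, once.
The state is a dict: "time_s": time; "qpos": joint angles; "dq": joint speeds; "tau": joint torques, N m; "eef_pos": TCP position; "tcp_rot": TCP orientation; "force": force on the tool from outside, world axes, zero at the start; "moment": the same for the moment, N m; "finger_gap": opening from 0.0 (shut) to 1.0 (fully open); "gripper_force": force on a finger pad.
Only numpy, scipy, OpenCV 4.12 (cv2) and the standard library are available. Lean on these libraries where they do the work, as an engineer would, in place of code of your own. Each camera call takes 0.05 s, during which the arm holds its last target. There are 200 camera calls.

## Working session

There is one attempt and no reset: what is moved stays moved. The work goes in short steps, Python scripts to look and compute and a tool call to move; the robot and the scene stay as the last step left them, time stands still between calls to the robot, and variables do not carry over. Pictures are saved under pics/ and viewed, at most 11 in all, crops included, and the job is handed in when it is done.

Besides the shell and the picture viewer there is one more tool, called as name(argument=value, ...) on one line, values as JSON. drive_tool: Moves the arm, as the interface text tells. Shifts and turns lie within -1 to 1; 1 stands for 120 mm of shift or 4 degrees of turn. Its arguments: {"type":"object","properties":{"deltas":{"type":"array","items":{"type":"array","items":{"type":"number"}}},"gripper":{"type":"number"}},"required":["deltas"]}

```bash
mkdir -p pics
python3 - <<'E'
from bench import ctrl
import cv2,numpy as np
for n in ("top","side"):
    cv2.imwrite(f"pics/{n}0.png",ctrl.camera(n)[:,:,::-1]); c=ctrl.get_calibration(n); print(n,{k:np.round(v,4).tolist() for k,v in c.items()})
o=ctrl.get_obs();print({k:np.round(v,3).tolist() for k,v in o.items()})
E
```

```text
top {'fx': 418.3813, 'fy': 418.3813, 'cx': 321.0531, 'cy': 200.9303, 'R': [[0.0219, -0.9998, 0.0029], [-0.9959, -0.022, -0.0873], [0.0873, -0.001, -0.9962]], 't': [0.0408, 0.5767, 0.93]}
side {'fx': 452.827, 'fy': 452.827, 'cx': 322.6215, 'cy': 188.4303, 'R': [[0.9376, -0.3476, -0.0069], [-0.2585, -0.6835, -0.6826], [0.2326, 0.6418, -0.7307]], 't': [-0.5214, 0.229, 1.0014]}
{'time_s': 0.1, 'qpos': [1.166, 0.343, 1.525, -0.0, 1.275, -0.146], 'dq': [0.0, -0.001, -0.002, -0.001, -0.001, 0.002], 'tau': [0.001, -43.201, -24.469, 0.072, 0.053, -0.0], 'eef_pos': [0.134, 0.507, 0.292], 'tcp_rot': [[-0.967, 0.256, -0.001], [0.256, 0.967, -0.001], [0.0, -0.001, -1.0]], 'force': [0.288, 0.108, 0.143], 'moment': [-0.018, 0.006, -0.047], 'gripper_force': 0.0, 'finger_gap': 1.001}
```

View pics/top0.png

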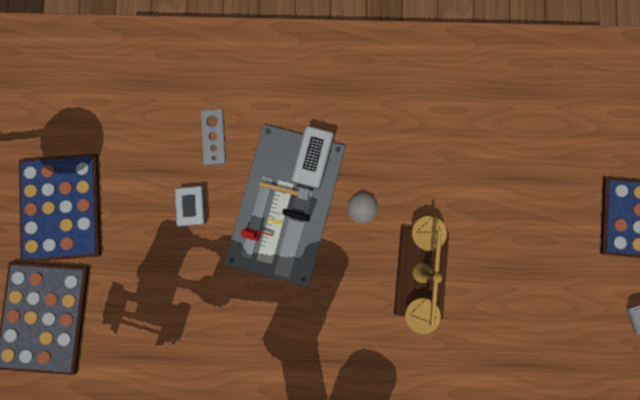

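View pics/side0.png

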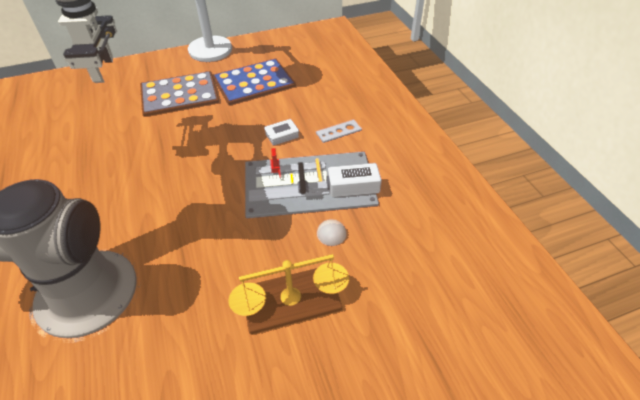

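The top view shows the gauge at about (285,205), with the housing toward the top right, the rider at (251,234), the handle at (296,213) and the yellow band near (275,222). In the side view the gauge is at about (312,183). I'll enlarge both.

Run:
```python
import cv2
a=cv2.imread("pics/top0.png")[115:295,215:365]; cv2.imwrite("pics/topc.png",cv2.resize(a,None,fx=3.3333,fy=3.3333,interpolation=cv2.INTER_CUBIC)[:600])
a=cv2.imread("pics/side0.png")[135:225,235:390]; cv2.imwrite("pics/sidec.png",cv2.resize(a,None,fx=5,fy=5,interpolation=cv2.INTER_CUBIC))
```

```text
(no output)
```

View pics/topc.png

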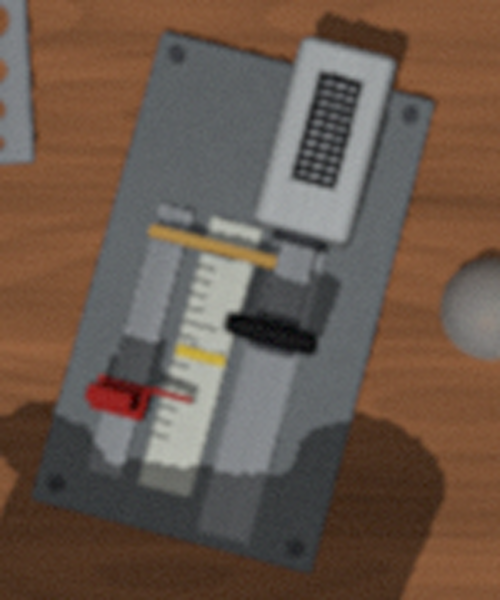

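View pics/sidec.png

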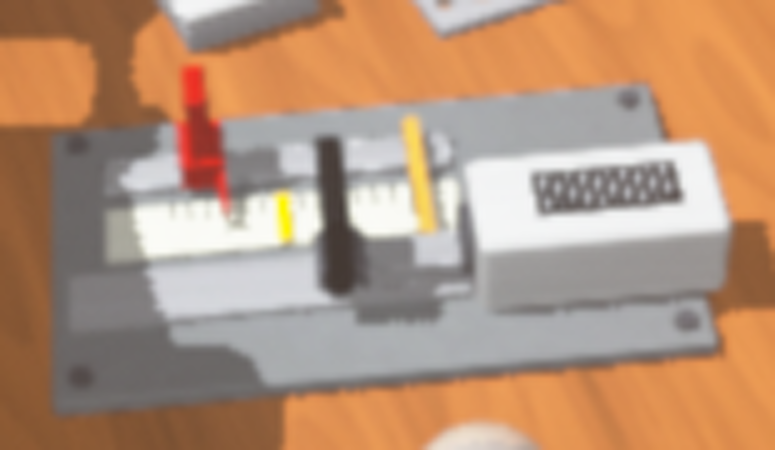

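```bash
cat > h.py <<'E'
import numpy as np
from bench import ctrl
C={n:ctrl.get_calibration(n) for n in("top","side")}
def proj(n,X):
    c=C[n];p=np.array(c["R"])@X+np.array(c["t"]);return np.array([c["fx"]*p[0]/p[2]+c["cx"],c["fy"]*p[1]/p[2]+c["cy"]])
def full(n,u): u=np.array(u,float);return u/3.33333+[215,115] if n=="top" else u/5+[235,135]
def W(g,p): # gauge->world
    x,y,a=g[:3];c,s=np.cos(a),np.sin(a);return np.array([x+c*p[0]-s*p[1],y+s*p[0]+c*p[1],p[2]])
def ray(n,u,z,g): # pixel at height z -> gauge coords
    c=C[n];R=np.array(c["R"]);o=-R.T@c["t"];d=R.T@[(u[0]-c["cx"])/c["fx"],(u[1]-c["cy"])/c["fy"],1]
    X=o+d*(z-o[2])/d[2];dx=X[:2]-g[:2];c_,s=np.cos(g[2]),np.sin(g[2]);return np.array([c_*dx[0]+s*dx[1],-s*dx[0]+c_*dx[1]])
E
python3 - <<'E'
from h import *
from scipy.optimize import least_squares
P=[("top",(165,32),(.17,.135),1),("top",(436,98),(.17,-.065),1),("top",(33,498),(-.17,.135),1),("top",(313,572),(-.17,-.065),1),
("side",(55,133),(-.17,.135),1),("side",(650,88),(.17,.135),1),("side",(718,350),(.17,-.065),1),("side",(57,412),(-.17,-.065),1),
("top",(257,218),(.05,.033),0),("top",(347,243),(.05,-.033),0),("top",(302,38),(.18,.033),0),("top",(397,58),(.18,-.033),0),
("side",(468,165),(.05,.033),0),("side",(708,143),(.18,.033),0),("side",(727,235),(.18,-.033),0),("side",(487,260),(.05,-.033),0)]
# camera error of ~2mm: allow per-camera pixel offset, weakly
def f(v):
    r=[]
    for n,u,p,k in P:
        q=W(v,(p[0]+v[3]*k,p[1],.012 if k else .064)); o=v[4:6] if n=="top" else v[6:8]
        r+=list(proj(n,q)+o-full(n,u))
    return np.r_[r,np.array(v[4:])]
s=least_squares(f,[.6,.05,-.25,0,0,0,0,0]);g=s.x;print(g.round(4));print(s.fun.round(1))
np.save("g.npy",g)
def m(n,u,z): 
    o=g[4:6] if n=="top" else g[6:8]; return (ray(n,full(n,u)-o,z,g)*1000).round(1)
for z in(.014,.018,.022): print("band",z,m("top",(200,354),z),m("side",(286,218),z), "L/R side",m("side",(280,195),z),m("side",(290,242),z))
print("index",m("top",(149,236),.03),m("top",(275,266),.03),"side",m("side",(405,120),.03),m("side",(424,232),.03))
print("handle",m("top",(272,325),.092),m("side",(329,140),.092))
print("tab",m("top",(105,390),.08),m("side",(193,68),.08))
for n,p in(("handle",(-.045-.0,0,.07)),): print(W(g,p))
E
```

```text
[ 0.5586  0.0999 -0.2354  0.0016 -0.2406  0.0627  0.0523  0.8823]
[-0.5 -1.2  0.5  0.4 -0.6  0.2  0.1  0.6 -0.6  1.2  0.4 -0.3  1.1 -0.2
 -0.7  0.3 -1.2  0.6  0.8  0.7  0.5 -1.4  0.7  0.  -1.  -0.2  0.3 -0.2
  1.8 -0.6 -1.4 -0.9 -0.2  0.1  0.1  0.9]
band 0.014 [-43.5  49.1] [-43.3  54.7] L/R side [-45.2  72.6] [-42.5  36.5]
band 0.018 [-43.5  48.6] [-43.3  50.7] L/R side [-45.3  68.6] [-42.6  32.7]
band 0.022 [-43.6  48.2] [-43.4  46.8] L/R side [-45.3  64.5] [-42.6  28.8]
index [ 25.2 102.2] [27.2 13.6] side [ 27.1 106.1] [27.6 19.5]
handle [-14.9   0.9] [-18.9  30.3]
tab [-81.9  94.4] [-85.2 107.3]
[0.51479246 0.11039872 0.07      ]
```

drive_tool(deltas=[[0,0,0,0,0,1],[0,0,0,0,0,1],[0,0,0,0,0,1],[0,0,0,0,0,1],[0,0,0,0,0,1],[0,0,0,0,0,1],[0,0,0,0,0,1],[0,0,0,0,0,1]], gripper=-1)

```text
time_s: 0.77
eef_pos: [0.1343, 0.5074, 0.2918]
tcp_rot: [[-0.682, 0.732, -0.0], [0.732, 0.682, -0.001], [-0.0, -0.001, -1.0]]
force: [0.6, -0.6, -0.4]
finger_gap: 0.47
gripper_force: 0.0
```

drive_tool(deltas=[[0,0,0,0,0,1],[0,0,0,0,0,1],[0,0,0,0,0,1],[0,0,0,0,0,1],[0,0,0,0,0,1],[0,0,0,0,0,1],[0,0,0,0,0,1],[0,0,0,0,0,1]])

```text
time_s: 1.43
eef_pos: [0.1343, 0.5073, 0.2918]
tcp_rot: [[-0.19, 0.982, -0.0], [0.982, 0.19, -0.001], [-0.001, -0.001, -1.0]]
force: [-0.3, 0.5, -0.3]
finger_gap: 0.001
gripper_force: 0.0
```

drive_tool(deltas=[[0,0,0,0,0,1],[0,0,0,0,0,1],[0,0,0,0,0,1],[0,0,0,0,0,1],[0,0,0,0,0,1],[0,0,0,0,0,1],[0,0,0,0,0,0.17],[0,0,0,0,0,0]])

```text
time_s: 2.1
eef_pos: [0.1343, 0.5074, 0.2919]
tcp_rot: [[0.233, 0.973, -0.0], [0.973, -0.233, -0.001], [-0.001, -0.0, -1.0]]
force: [1.1, -0.2, 0.3]
finger_gap: 0.003
gripper_force: 0.0
```

```bash
cat >> h.py <<'E'
def rel(p,zt): # tool-axis shift (units) to put grasp point over gauge point p=(x,y), fingertip height zt
    g=np.load("g.npy");o=ctrl.get_obs();T=np.array(o["tcp_rot"]);X=W(g,(p[0],p[1],zt+.066))
    a=np.degrees(np.arctan2(T[1,1],T[0,1])-g[2])
    print("t",o["time_s"],"shift units",(T.T@(X-o["eef_pos"])/.12).round(3),"yaw err",a.round(2),"F",np.round(o["force"],1),"gap",o["finger_gap"]);where()
def where():
    g=np.load("g.npy");o=ctrl.get_obs();d=np.array(o["eef_pos"])[:2]-g[:2];c,s=np.cos(g[2]),np.sin(g[2])
    print("gauge xy mm",((c*d[0]+s*d[1])*1e3).round(1),((-s*d[0]+c*d[1])*1e3).round(1),"tip z",round(o["eef_pos"][2]*1e3-66,1))
E
python3 -c "
from h import *
rel((-.125,.09),.043)"
```

```text
t 2.1 shift units [-1.729  3.187  1.525] yaw err 0.04 F [ 1.1 -0.2  0.3] gap 0.002615171875366461
gauge xy mm -507.6 297.3 tip z 225.9
```

drive_tool(deltas=[[-0.144,0.266,0,0,0,0],[-0.144,0.266,0,0,0,0],[-0.144,0.266,0,0,0,0],[-0.144,0.266,0,0,0,0],[-0.144,0.266,0,0,0,0],[-0.144,0.266,0,0,0,0],[-0.144,0.266,0,0,0,0],[-0.144,0.266,0,0,0,0]])

```text
time_s: 2.77
eef_pos: [0.3513, 0.3121, 0.2923]
tcp_rot: [[0.231, 0.973, 0.0], [0.973, -0.231, 0.0], [0.0, 0.0, -1.0]]
force: [-0.4, 1.2, -0.6]
finger_gap: 0.007
gripper_force: 0.0
```

drive_tool(deltas=[[-0.144,0.266,0,0,0,0],[-0.144,0.266,0,0,0,0],[-0.144,0.266,0,0,0,0],[-0.144,0.266,0,0,0,0],[0,0,0.25,0,0,0],[0,0,0.25,0,0,0],[0,0,0.25,0,0,0],[0,0,0.1,0,0,0]])

```text
time_s: 3.43
eef_pos: [0.4568, 0.2155, 0.1865]
tcp_rot: [[0.232, 0.973, -0.006], [0.973, -0.232, -0.002], [-0.003, -0.005, -1.0]]
force: [-0.0, -0.4, -0.8]
finger_gap: 0.008
gripper_force: 0.0
```

```bash
python3 -c "
from h import *
rel((-.125,.09),.043)
import cv2
im=ctrl.camera('side')[:,:,::-1];cv2.imwrite('pics/s1.png',cv2.resize(im[90:240,200:400],None,fx=3.5,fy=3.5,interpolation=cv2.INTER_CUBIC))"
```

```text
t 3.4333 shift units [0.013 0.011 0.646] yaw err 0.06 F [-0.  -0.4 -0.8] gap 0.008473000195560522
gauge xy mm -125.9 88.7 tip z 120.5
```

View pics/s1.png

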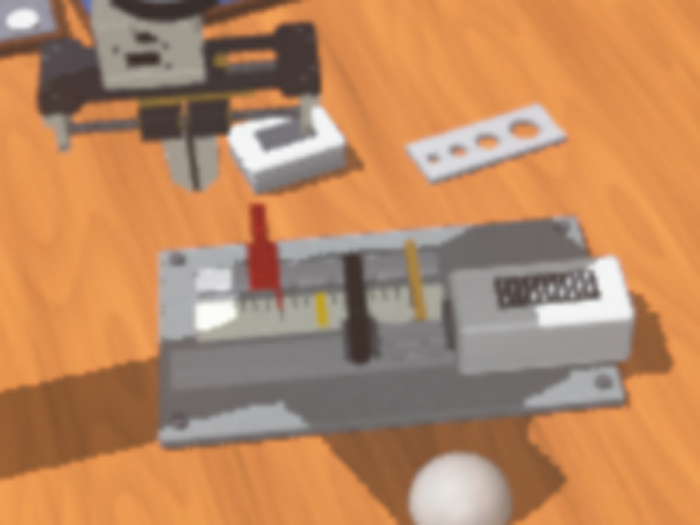

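The closed gripper stands in front of the red rider (rider at (258,250), fingertips at (195,185)) and above it. Next I lower it and push.

drive_tool(deltas=[[0,0,0.2,0,0,0],[0,0,0.2,0,0,0],[0,0,0.15,0,0,0],[0.01,0,0.1,0,0,0],[0,0,0,0,0,0],[0,0.08,0,0,0,0],[0,0.08,0,0,0,0],[0,0.08,0,0,0,0]])

```text
time_s: 4.15
eef_pos: [0.4882, 0.2109, 0.1135]
tcp_rot: [[0.233, 0.972, 0.002], [0.972, -0.233, 0.001], [0.001, 0.002, -1.0]]
force: [-1.1, 1.3, -0.2]
finger_gap: 0.006
gripper_force: 0.7
```

drive_tool(deltas=[[0,0.08,0,0,0,0],[0,0.08,0,0,0,0],[0,0.08,0,0,0,0],[0,0.08,0,0,0,0],[0,0.08,0,0,0,0],[0,0.04,0,0,0,0],[0,0.04,0,0,0,0],[0,0,0,0,0,0]])

```text
time_s: 4.82
eef_pos: [0.5435, 0.1971, 0.1121]
tcp_rot: [[0.234, 0.972, 0.001], [0.972, -0.234, -0.0], [0.0, 0.0, -1.0]]
force: [-0.2, 0.7, -0.0]
finger_gap: 0.006
gripper_force: 0.0
```

```bash
python3 -c "
from h import *
rel((-.02,.09),.043)"
```

```text
t 4.8167 shift units [-0.008  0.144  0.026] yaw err -0.05 F [-0.2  0.7 -0. ] gap 0.005871044921625808
gauge xy mm -37.3 91.0 tip z 46.1
```

drive_tool(deltas=[[0,0.03,0,0,0,0],[0,0.03,0,0,0,0],[0,0.03,0,0,0,0],[0,0.03,0,0,0,0],[0,0.03,0,0,0,0],[0,0.02,0,0,0,0],[0,0,0,0,0,0]])

```text
time_s: 5.4
eef_pos: [0.5631, 0.1925, 0.1122]
tcp_rot: [[0.234, 0.972, 0.001], [0.972, -0.234, 0.0], [0.0, 0.001, -1.0]]
force: [0.6, -0.0, -0.6]
finger_gap: 0.006
gripper_force: 0.0
```

drive_tool(deltas=[[0,0.01,0,0,0,0],[0,0.01,0,0,0,0],[0,0.01,0,0,0,0],[0,0,0,0,0,0]])

```text
time_s: 5.73
eef_pos: [0.5662, 0.1918, 0.1123]
tcp_rot: [[0.234, 0.972, 0.0], [0.972, -0.234, 0.0], [0.0, 0.0, -1.0]]
force: [0.1, -0.8, -0.6]
finger_gap: 0.005
gripper_force: 0.3
```

```bash
python3 -c "
from h import *
rel((-.01,.09),.043)
import cv2
im=ctrl.camera('top')[:,:,::-1];cv2.imwrite('pics/t2.png',cv2.resize(im[140:280,210:370],None,fx=4,fy=4,interpolation=cv2.INTER_CUBIC))
im=ctrl.camera('side')[:,:,::-1];cv2.imwrite('pics/s2.png',cv2.resize(im[115:225,235:390],None,fx=5,fy=5,interpolation=cv2.INTER_CUBIC))"
```

```text
t 5.7333 shift units [-0.01   0.034  0.027] yaw err -0.02 F [ 0.1 -0.8 -0.6] gap 0.004970303038422128
gauge xy mm -14.0 91.2 tip z 46.3
```

View pics/s2.png

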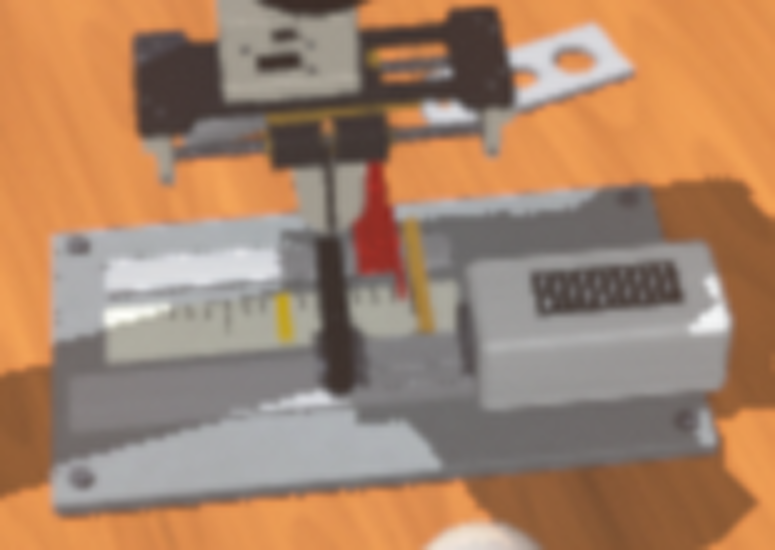

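The rider is pushed to within about 8 mm of the brass arm: red edge at (400,275), arm at (415,275). I continue gently.

drive_tool(deltas=[[0,0.015,0,0,0,0],[0,0.015,0,0,0,0],[0,0.01,0,0,0,0],[0,0,0,0,0,0]])

```text
time_s: 6.17
eef_pos: [0.5702, 0.1909, 0.1122]
tcp_rot: [[0.234, 0.972, -0.002], [0.972, -0.234, 0.0], [-0.0, -0.002, -1.0]]
force: [-4.5, 1.6, 1.7]
finger_gap: 0.003
gripper_force: 2.2
```

drive_tool(deltas=[[0,0.01,0,0,0,0],[0,0,0,0,0,0]])

```text
time_s: 6.33
eef_pos: [0.5704, 0.1909, 0.1122]
tcp_rot: [[0.233, 0.972, -0.004], [0.972, -0.233, 0.0], [-0.0, -0.004, -1.0]]
force: [-7.8, 2.9, 5.6]
finger_gap: 0.004
gripper_force: 4.4
```

drive_tool(deltas=[[0,0.01,0,0,0,0],[0,0,0,0,0,0]])

```text
time_s: 6.5
eef_pos: [0.5706, 0.1908, 0.1122]
tcp_rot: [[0.233, 0.972, -0.006], [0.972, -0.233, 0.0], [-0.001, -0.006, -1.0]]
force: [-12.3, 2.2, 7.7]
finger_gap: 0.005
gripper_force: 6.5
```

Contact with the arm: force has risen to about 12 N and motion has stopped. I back off, rise, and go to the handle.

drive_tool(deltas=[[0,-0.05,0,0,0,0],[0,-0.1,0,0,0,0],[0,0,-0.15,0,0,0],[0,0,-0.25,0,0,0],[0,0,-0.25,0,0,0],[0,0,-0.15,0,0,0],[0,0,0,0,0,0]], gripper=-1)

```text
time_s: 7.08
eef_pos: [0.5579, 0.1947, 0.2131]
tcp_rot: [[0.234, 0.972, 0.01], [0.972, -0.234, 0.002], [0.004, 0.009, -1.0]]
force: [-0.4, 1.4, 0.1]
finger_gap: 0.005
gripper_force: 0.0
```

```bash
python3 -c "
from h import *
rel((-.0187,.0),.051)
import cv2
im=ctrl.camera('top')[:,:,::-1];cv2.imwrite('pics/t3.png',cv2.resize(im[140:280,210:370],None,fx=4,fy=4,interpolation=cv2.INTER_CUBIC))
im=ctrl.camera('side')[:,:,::-1];cv2.imwrite('pics/s3.png',cv2.resize(im[115:225,235:390],None,fx=5,fy=5,interpolation=cv2.INTER_CUBIC))"
```

```text
t 7.0833 shift units [-0.77   0.027  0.798] yaw err -0.02 F [-0.4  1.4  0.1] gap 0.005051434836483159
gauge xy mm -22.8 92.0 tip z 147.1
```

View pics/s3.png

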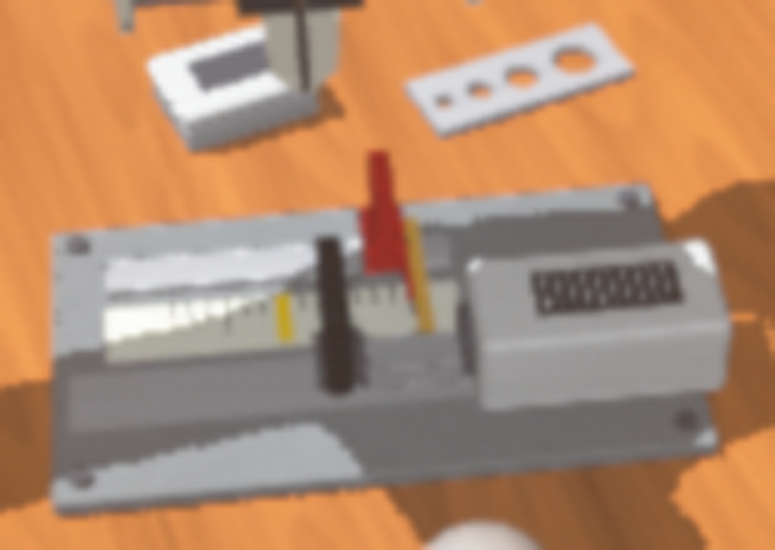

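The red rider now touches the brass arm at (408,270). I move over the handle, partly open, and lower.

drive_tool(deltas=[[-0.25,0,0,0,0,0],[-0.25,0.02,0,0,0,0],[-0.25,0,0,0,0,0],[-0.02,0.01,0,0,0,0],[0,0,0.1,0,0,0],[0,0,0,0,0,0],[0,0,0,0,0,0]], gripper=0.2)

```text
time_s: 7.77
eef_pos: [0.5368, 0.1037, 0.1948]
tcp_rot: [[0.234, 0.972, -0.003], [0.972, -0.234, 0.0], [-0.001, -0.003, -1.0]]
force: [0.0, -0.2, -0.1]
finger_gap: 0.465
gripper_force: 0.0
```

```bash
python3 -c "
from h import *
rel((-.0187,.0),.051)
import cv2
im=ctrl.camera('top')[:,:,::-1];cv2.imwrite('pics/t4.png',im)
im=ctrl.camera('side')[:,:,::-1];cv2.imwrite('pics/s4.png',cv2.resize(im[95:225,235:390],None,fx=4,fy=4,interpolation=cv2.INTER_CUBIC))"
```

```text
t 7.7667 shift units [0.012 0.03  0.648] yaw err -0.03 F [ 0.  -0.2 -0.1] gap 0.4648245645210353
gauge xy mm -22.0 -1.3 tip z 128.8
```

View pics/s4.png

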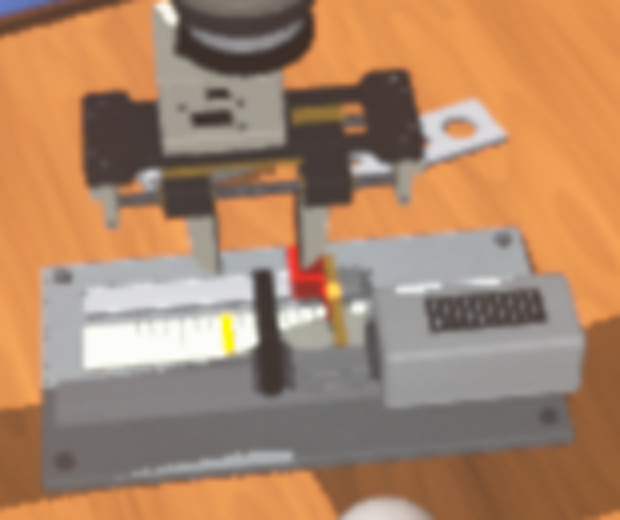

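The open fingers straddle the handle (handle at (265,270), tips at (210,265) and (315,255)). I lower and close.

drive_tool(deltas=[[0.01,0.03,0.2,0,0,0],[0,0,0.2,0,0,0],[0,0,0.15,0,0,0],[0,0,0.09,0,0,0],[0,0,0,0,0,0]])

```text
time_s: 8.28
eef_pos: [0.5401, 0.1043, 0.1173]
tcp_rot: [[0.233, 0.972, -0.004], [0.972, -0.233, -0.0], [-0.001, -0.004, -1.0]]
force: [0.2, 0.4, -0.5]
finger_gap: 0.6
gripper_force: 0.0
```

drive_tool(deltas=[[0,0,0,0,0,0],[0,0,0,0,0,0],[0,0,0,0,0,0],[0,0,0,0,0,0],[0,0,0,0,0,0],[0,0,0,0,0,0],[0,0,0,0,0,0]], gripper=-1)

```text
time_s: 8.87
eef_pos: [0.5402, 0.1042, 0.1197]
tcp_rot: [[0.234, 0.972, -0.002], [0.972, -0.234, 0.001], [-0.0, -0.002, -1.0]]
force: [-1.8, 0.7, 8.7]
finger_gap: 0.153
gripper_force: 30.0
```

```bash
python3 -c "
from h import *
rel((-.0187-.07,.0),.051)"
```

```text
t 8.8667 shift units [ 0.    -0.582  0.024] yaw err -0.03 F [-1.8  0.7  8.7] gap 0.15283871900529927
gauge xy mm -18.8 -0.1 tip z 53.7
```

drive_tool(deltas=[[0,-0.02,0,0,0,0],[0,-0.04,0,0,0,0],[0,-0.04,0,0,0,0],[0,-0.04,0,0,0,0],[0,-0.04,0,0,0,0],[0,-0.04,0,0,0,0],[0,-0.04,0,0,0,0],[0,-0.04,0,0,0,0]])

```text
time_s: 9.53
eef_pos: [0.5073, 0.1122, 0.1197]
tcp_rot: [[0.234, 0.972, 0.003], [0.972, -0.234, -0.0], [0.001, 0.003, -1.0]]
force: [5.9, -1.9, -3.0]
finger_gap: 0.15
gripper_force: 30.0
```

drive_tool(deltas=[[0,-0.04,0,0,0,0],[0,-0.04,0,0,0,0],[0,-0.04,0,0,0,0],[0,-0.04,0,0,0,0],[0,-0.03,0,0,0,0],[0,-0.02,0,0,0,0],[0,-0.01,0,0,0,0],[0,0,0,0,0,0]])

```text
time_s: 10.2
eef_pos: [0.4818, 0.1183, 0.1197]
tcp_rot: [[0.234, 0.972, 0.004], [0.972, -0.234, -0.0], [0.001, 0.004, -1.0]]
force: [6.9, -1.1, -2.9]
finger_gap: 0.15
gripper_force: 30.0
```

```bash
python3 -c "
from h import *
rel((-.0187-.07,.0),.051)
import cv2
a=ctrl.camera('top')[:,:,::-1];b=ctrl.camera('side')[:,:,::-1];cv2.imwrite('pics/T5.png',a);cv2.imwrite('pics/S5.png',b)
f=lambda i:cv2.resize(i,None,fx=8,fy=8,interpolation=cv2.INTER_CUBIC)
cv2.imwrite('pics/c5.png',np.vstack([f(a[205:240,240:310]),f(b[158:194,260:330])]))"
```

```text
t 10.2 shift units [-0.    -0.081  0.022] yaw err -0.03 F [ 6.9 -1.1 -2.9] gap 0.15002157914161462
gauge xy mm -79.0 -0.0 tip z 53.7
```

View pics/c5.png

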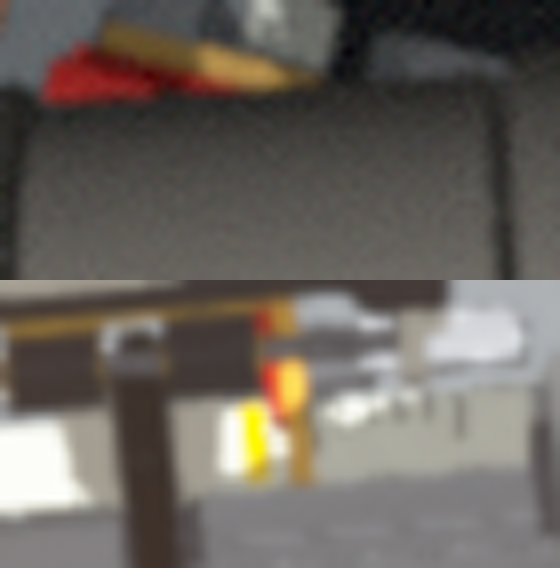

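```bash
python3 -c "
from h import *
g=np.load('g.npy')
F=lambda u:np.array([u[0]/8+260,(u[1]-280)/8+158])-g[6:8]
for u in((255,405),(243,440),(257,440),(270,440),(250,478),(272,478)):print('band',u,(ray('side',F(u),.021,g)*1e3).round(1))
for u in((290,440),(290,455),(292,484)):print('arm',u,(ray('side',F(u),.03,g)*1e3).round(1),(ray('side',F(u),.022,g)*1e3).round(1))
def q(u,z):return (ray('side',np.array([u[0]/5+235,u[1]/5+115])-g[6:8],z,g)*1e3).round(1)
print('s3 band',q((285,318),.021),q((277,318),.021),q((292,318),.021),'arm',q((418,318),.03),q((410,270),.03))
"
```

```text
band (255, 405) [-42.9  66.7]
band (243, 440) [-48.1  50.6]
band (257, 440) [-43.4  50.1]
band (270, 440) [-39.1  49.5]
band (250, 478) [-47.   32.8]
band (272, 478) [-39.8  31.8]
arm (290, 440) [-32.7  39.8] [-32.5  47.7]
arm (290, 455) [-33.3  32.9] [-33.1  40.7]
arm (292, 484) [-33.7  19.6] [-33.5  27.3]
s3 band [-43.9  47.9] [-48.2  48.4] [-40.2  47.4] arm [25.7 30.1] [25.5 66.7]
```

The top view is blocked by the gripper. In the side view the band is centred at (257,440) and the arm's front edge is at (290,455), about 9.7 mm short, so I pull on slowly.

drive_tool(deltas=[[0,-0.02,0,0,0,0],[0,-0.02,0,0,0,0],[0,-0.02,0,0,0,0],[0,-0.01,0,0,0,0],[0,-0.01,0,0,0,0],[0,0,0,0,0,0]])

```text
time_s: 10.8
eef_pos: [0.4727, 0.1205, 0.1197]
tcp_rot: [[0.234, 0.972, 0.004], [0.972, -0.234, -0.0], [0.001, 0.004, -1.0]]
force: [7.8, -1.5, -4.0]
finger_gap: 0.148
gripper_force: 30.0
```

```bash
python3 -c "
from h import *
rel((-.0187-.07,.0),.051)
import cv2
b=ctrl.camera('side')[:,:,::-1];cv2.imwrite('pics/S6.png',b)
cv2.imwrite('pics/c6.png',cv2.resize(b[158:194,260:330],None,fx=10,fy=10,interpolation=cv2.INTER_CUBIC))"
```

```text
t 10.8 shift units [-0.    -0.004  0.023] yaw err -0.03 F [ 7.8 -1.5 -4. ] gap 0.14779422703653533
gauge xy mm -88.3 0.0 tip z 53.7
```

View pics/c6.png

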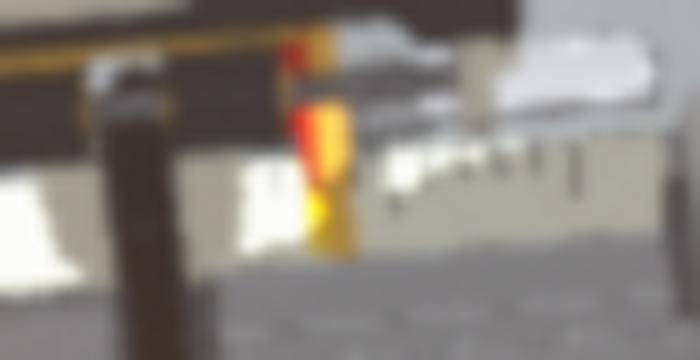

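The arm's front edge at about (326,225) now covers the rear half of the yellow band (its left edge at 305). I nudge it 0.5 mm and hold for about 1.5 s.

drive_tool(deltas=[[0,-0.004,0,0,0,0],[0,0,0,0,0,0],[0,0,0,0,0,0],[0,0,0,0,0,0],[0,0,0,0,0,0],[0,0,0,0,0,0],[0,0,0,0,0,0],[0,0,0,0,0,0]])

```text
time_s: 11.52
eef_pos: [0.4724, 0.1206, 0.1197]
tcp_rot: [[0.234, 0.972, 0.004], [0.972, -0.234, -0.0], [0.001, 0.004, -1.0]]
force: [7.7, -2.5, -3.8]
finger_gap: 0.151
gripper_force: 30.0
```

drive_tool(deltas=[[0,0,0,0,0,0],[0,0,0,0,0,0],[0,0,0,0,0,0],[0,0,0,0,0,0],[0,0,0,0,0,0],[0,0,0,0,0,0],[0,0,0,0,0,0],[0,0,0,0,0,0]])

```text
time_s: 12.18
eef_pos: [0.4724, 0.1206, 0.1197]
tcp_rot: [[0.234, 0.972, 0.004], [0.972, -0.234, -0.0], [0.001, 0.004, -1.0]]
force: [7.8, -1.3, -3.2]
finger_gap: 0.148
gripper_force: 30.0
```

drive_tool(deltas=[[0,0,0,0,0,0],[0,0,0,0,0,0],[0,0,0,0,0,0],[0,0,0,0,0,0],[0,0.01,0,0,0,0],[0,0.03,0,0,0,0],[0,0.04,0,0,0,0],[0,0.04,0,0,0,0]])

```text
time_s: 12.85
eef_pos: [0.4861, 0.1173, 0.1197]
tcp_rot: [[0.234, 0.972, 0.003], [0.972, -0.234, -0.0], [0.001, 0.003, -1.0]]
force: [6.1, -1.4, -2.9]
finger_gap: 0.148
gripper_force: 30.0
```

drive_tool(deltas=[[0,0.04,0,0,0,0],[0,0.04,0,0,0,0],[0,0.04,0,0,0,0],[0,0.04,0,0,0,0],[0,0.04,0,0,0,0],[0,0.04,0,0,0,0],[0,0.04,0,0,0,0],[0,0.04,0,0,0,0]])

```text
time_s: 13.52
eef_pos: [0.5228, 0.1085, 0.1197]
tcp_rot: [[0.234, 0.972, 0.001], [0.972, -0.234, 0.0], [0.0, 0.001, -1.0]]
force: [4.0, -1.4, 2.3]
finger_gap: 0.152
gripper_force: 30.0
```

drive_tool(deltas=[[0,0.04,0,0,0,0],[0,0.03,0,0,0,0],[0,0.02,0,0,0,0],[0,0.01,0,0,0,0],[0,0,0,0,0,0],[0,0,0,0,0,0]])

```text
time_s: 14.02
eef_pos: [0.5338, 0.1058, 0.1197]
tcp_rot: [[0.234, 0.972, 0.001], [0.972, -0.234, 0.0], [0.0, 0.0, -1.0]]
force: [2.8, -1.4, 4.5]
finger_gap: 0.149
gripper_force: 30.0
```

```bash
python3 -c "
from h import *
rel((-.0187,.0),.051)"
```

```text
t 14.0167 shift units [0.    0.056 0.022] yaw err -0.02 F [ 2.8 -1.4  4.5] gap 0.14928250308883004
gauge xy mm -25.5 -0.0 tip z 53.7
```

drive_tool(deltas=[[0,0.02,0,0,0,0],[0,0.02,0,0,0,0],[0,0.01,0,0,0,0],[0,0.005,0,0,0,0],[0,0,0,0,0,0],[0,0,0,0,0,0]])

```text
time_s: 14.52
eef_pos: [0.54, 0.1043, 0.1197]
tcp_rot: [[0.233, 0.972, 0.0], [0.972, -0.233, 0.0], [0.0, -0.0, -1.0]]
force: [1.7, -2.1, 6.3]
finger_gap: 0.149
gripper_force: 30.0
```

drive_tool(deltas=[[0,0.005,0,0,0,0],[0,0.005,0,0,0,0],[0,0,0,0,0,0],[0,0,0,0,0,0]])

```text
time_s: 14.85
eef_pos: [0.5402, 0.1042, 0.1197]
tcp_rot: [[0.233, 0.972, -0.002], [0.972, -0.233, 0.0], [-0.0, -0.002, -1.0]]
force: [-3.5, -0.4, 9.2]
finger_gap: 0.15
gripper_force: 30.0
```

The force has reversed, so the slide is on its stop. I release and rise.

drive_tool(deltas=[[0,0,0,0,0,0],[0,0,0,0,0,0],[0,0,0,0,0,0],[0,0,0,0,0,0],[0,0,0,0,0,0],[0,0,0,0,0,0]], gripper=0.1)

```text
time_s: 15.35
eef_pos: [0.5411, 0.104, 0.1191]
tcp_rot: [[0.234, 0.972, -0.001], [0.972, -0.234, 0.0], [-0.0, -0.001, -1.0]]
force: [-0.1, 0.3, 0.7]
finger_gap: 0.524
gripper_force: 0.0
```

drive_tool(deltas=[[0,0,-0.1,0,0,0],[0,0,-0.2,0,0,0],[0,0,-0.25,0,0,0],[0,0,-0.25,0,0,0],[0,0,-0.25,0,0,0],[0,0,-0.25,0,0,0],[0,0,-0.2,0,0,0],[0,0,0,0,0,0]])

```text
time_s: 16.02
eef_pos: [0.5429, 0.1041, 0.3049]
tcp_rot: [[0.234, 0.972, 0.01], [0.972, -0.234, 0.001], [0.003, 0.009, -1.0]]
force: [0.3, -1.0, -0.0]
finger_gap: 0.547
gripper_force: 0.0
```

drive_tool(deltas=[[0.25,-0.15,0,0,0,0],[0.25,-0.15,0,0,0,0],[0.25,-0.15,0,0,0,0],[0.25,-0.15,0,0,0,0],[0.25,-0.15,0,0,0,0],[0.25,-0.15,0,0,0,0],[0.1,0,0,0,0,0],[0,0,0,0,0,0]])

```text
time_s: 16.68
eef_pos: [0.4802, 0.3186, 0.2985]
tcp_rot: [[0.23, 0.973, -0.001], [0.973, -0.23, 0.0], [0.0, -0.001, -1.0]]
force: [0.3, -0.4, -0.5]
finger_gap: 0.548
gripper_force: 0.0
```

```bash
python3 -c "
from h import *
where()
import cv2
a=ctrl.camera('top')[:,:,::-1];b=ctrl.camera('side')[:,:,::-1]
f=lambda i,k:cv2.resize(i,None,fx=k,fy=k,interpolation=cv2.INTER_CUBIC)
cv2.imwrite('pics/c7.png',np.vstack([f(a[180:255,230:350],4),f(b[135:210,250:370],4)]))"
```

```text
gauge xy mm -127.2 194.4 tip z 232.5
```

View pics/c7.png

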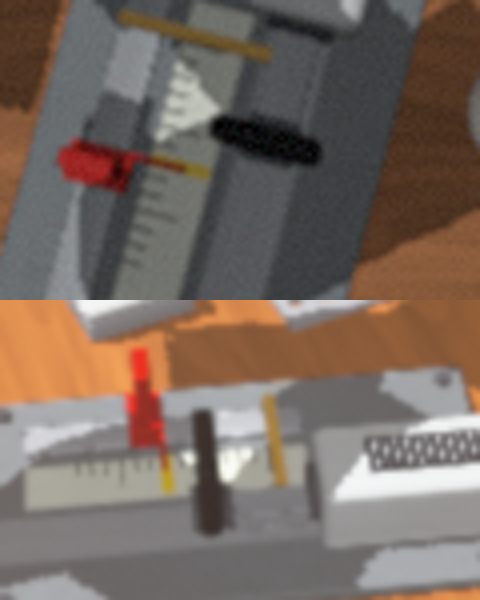

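The slide is home (arm at (195,35) in the top view), and the red pointer at (175,163) lies on the yellow band, which shows behind and around it. I'm handing in.

```bash
python3 -c "
from bench import ctrl
print(ctrl.close_job())"
```

```text
the job is handed in; nothing more can be done
None
```

The proof reading is taken and handed in: I pushed the rider home, held the slide in the yellow band for about 1.5 s, then eased it home; the last pictures show the rider's edge still in the band. The judge's verdict was not shown.

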